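# Lock the bench pin into its bracket

## Robot

A 6-joint arm with a two-finger parallel gripper is mounted at the origin on the work surface. World frame = base frame: x ahead of the robot, y to its left, z up, the work surface at z = 0. Lengths are in m, angles in degrees, forces in N, time in s.
With the tool pointing down it reaches from about 0.375 to 0.925 m from the base axis. Payload 5.7 kg.
Tool frame: the origin (TCP) lies on the centre line of the jaws, within the pads' length; the fingertips stand r.tip_reach ahead of it and the grasp point (between the pads) lies 3 mm ahead of it (r.tip_reach is the distance from the TCP to the fingertips, in m); z points along the fingers, y is the direction in which the jaws open and shut (so a half turn about z gives the same grasp; the last joint's range is limited). The gripper opens to 88 mm and grips with 3 to 60 N. Pads are 20 mm wide; open, the fingers measure 115 mm over their backs; the gripper's body (75 mm by 178 mm) begins 61 mm behind the grasp point.
Start: joints at [59.181, 20.558, 86.54, -0, 72.909, -6.595], TCP at [0.246, 0.547, 0.245] pointing down, gripper open.
Joint ranges: [-170.27, 170.27], [-57.76, 135], [12.27, 136.19], [-55.21, 235.2], [11.17, 155.16], [-170.74, 170.74]. Speed limits (degrees/s): [136.94, 136.94, 180, 180, 180, 180].

## Interface

Orientations are given as [roll, pitch, yaw] about the fixed x, y, z axes, in that order (R = Rz(yaw) Ry(pitch) Rx(roll)).
In Python, from workcell import r gives the robot as it stands. Calls block until the motion is done:
- r.move_pose(position, orientation): joint-space move of the TCP to a pose.
- r.line_to(position, attitude=None, velocity=0.15): straight line of the TCP; attitude=None keeps the orientation; velocity is the mean speed in m/s.
- r.set_joints(angles): joint-space move.
- r.command_gripper(opening, strength=None): finger opening in m; strength is the grip in N (None keeps the last); returns when the fingers have stopped.
- r.sleep(seconds).
- r.inverse_kinematics(position, orientation): joint angles nearest the present ones, or None.
- r.grab_frame(name): name is "scene" or "top"; returns a dict with "color" (384x512x3 uint8, red, green, blue), "vfov" (degrees; the focal length in pixels is half the picture's height over the tangent of half this angle, whatever the lens; pixels are square), "cx", "cy" (the principal point, pixels), "dist" ([k1, k2, p1, p2, k3] as OpenCV has them; the pictures are not rectified), "R" (3x3) and "t" (3): a world point X has camera coordinates R X + t. Camera axes: x right, y down, z forward; pixel columns grow to the right and rows downward; lengths in m; the calibration is good to about 2 mm. A picture is of the moment at which its call begins. There is no depth.
A pose or a line that the arm cannot do raises r.Unreachable and nothing moves.
- r.finish_job(): hands the job in, once; it reports no verdict.
Trained networks look in a picture, given as the dict that the camera call returned (one of the last four; its "shot" number tells which), for a name from the list of things; names that differ only in an ending like _2 or _b are one class to them, and where a whole thing is asked for, a point or a joint stands for the part that bears it (a point fixed in the world has none). Each returns a list of dicts, best first, with "conf" (0 to 1); they miss things now and then, are a little off and sometimes report something else, mostly with a low value. They report only what shows in the picture. A call takes as long as a camera call. They do not tell look-alikes from the thing itself.
- r.boxes_of(thing, picture): "rect" ([left, top, width, height] in pixels, round what is visible of it).
- r.outline_of(thing, picture): "region" (384x512 bool, what is visible of it) and "rect" ([left, top, width, height] in pixels, round what is visible of it).
- r.mark_of(thing, picture): "xy" ([column, row] in pixels: a listed point, or the origin of a listed thing).
Readings, each from a call of its own:
- r.get_t(): time.
- r.get_joint_pos(): joint angles.
- r.get_qd(): joint speeds.
- r.get_tau(): joint torques, N m.
- r.get_ee_pos(): TCP position.
- r.get_orientation(): TCP orientation.
- r.get_ft_force(): force on the tool from outside, world axes, zero at the start.
- r.get_torque(): the same for the moment, N m.
- r.get_gripper_width(): finger opening in m.
Only numpy, scipy, OpenCV 4.12 (cv2) and the standard library are available. Lean on these libraries where they do the work, as an engineer would, in place of code of your own. Each camera call takes 0.05 s, during which the arm holds its last target.

## Task

Lock the notched wooden bench-pin tongue into its steel bracket: take the stepped locking pin out of the dark wooden tool block and thread it down through the upper lug, the loose tongue's hole and the lower lug until its flange sits flush on the bracket, then let go of it. The tongue's hole is several millimetres out of line, so feel for it lightly, carry it into line with the pin and never force the pin; leave everything else on the bench where it is.

Things in the scene. Friction and masses are not known exactly. Their poses are not given: they have to be found in the camera images.
- locking_pin: Loose stepped steel pin, 170 to 310 g. Origin: centre of the shank's lower tip; z up the pin. Heights above the tip: shank 12 mm in diameter, 0 to 50 mm (1.5 mm 45 degree chamfer at the tip); shoulder 30 mm in diameter, 50 to 60 mm (1.5 mm chamfer below); flange 42 mm in diameter, 60 to 65 mm; flat-sided grip tab, 65 to 101 mm. Starts upright in the tool block.
- pin_tab (a point): Centre of the locking pin's grip tab, on its axis 83 mm above the tip. The tab is 16 mm thick along the pin's own y, 26 mm wide along its x and 36 mm high: pinch it from above across the 16 mm, firmly.
- pin_flange (a point): Centre of the underside of the locking pin's flange, on its axis 60 mm above the tip.
- bracket: Steel bracket screwed to the bench, immovable. Origin on the bench below the common axis of its lug holes; x points to its upright back wall (30 to 46 mm from the axis); the notched wooden tongue sticks out to -x. More than 25 N between locking pin and bracket or tongue, in any direction, marks them and counts as forcing.
- bracket_seat (a point): On the lug axis at the upper lug's top face, 80 mm above the bench. The upper lug is 60 x 60 mm, 68 to 80 mm above the bench, with a 32 mm through hole centred here (no chamfer). With the pin home, its flange's underside centre lies on this point and its tip 60 mm below.
- bracket_lower (a point): On the lug axis at the lower lug's top face, 42 mm above the bench. The lower lug is 60 x 60 mm, 30 to 42 mm above the bench, with a 14 mm through hole centred here (no chamfer); open air below it down to the 10 mm base plate.
- tongue_level (a point): A point of the bracket: on the lug axis at the height of the tongue's top face, 63 mm above the bench. The wooden tongue (56 mm wide, 47 to 63 mm above the bench, V notch at its free end) has a 14 mm through hole, not measured, which starts 3.5 to 6.5 mm from here towards the bracket's -x and up to 6 mm either way along its y: find it by feel through the upper lug.
- tongue_edge (a point): A point of the bracket, below the tongue's hole zone: on the lug axis at the height of the tongue's underside, 47 mm above the bench. The tongue stays where it is left and slides level when pushed sideways with 3 to 5 N (at most 1 mm inwards and 7 mm outwards of true, 6.5 mm to each side); a pin standing in its hole carries it into line. It never gives downwards.
- block: Dark wooden tool block 150 x 64 x 60 mm, immovable; origin at the centre of its underside, x along its length. The locking pin stands 50 mm deep in the 16 mm hole 45 mm to its -x, shoulder resting on the block's top, tip 10 mm above the bench. Two ball-headed punches stand in holes 20 and 52 mm to its +x, up to 100 mm above the bench.
- punch0: Ball-headed steel punch, 10 mm rod, 83 mm long, standing in the tool block. Origin at its foot. Leave alone.
- punch1: Ball-headed steel punch, 10 mm rod, 95 mm long, standing in the tool block. Origin at its foot. Leave alone.
- pliers: Pliers with red grips, 150 mm long, lying on the bench, 14 mm high. Origin under the pivot. Leave alone.
- file: Small hand file with wooden handle, 180 mm long, 16 mm high, lying along its x. Origin under it near the handle's end. Leave alone.
- hammer: Hammer, 240 mm long, lying on the bench. Leave alone.
- jar: Small jar with lid, 52 mm in diameter, 60 mm high. Origin under its centre. Leave alone.
- loupe: Black eye loupe, 40 mm in diameter, 22 mm high. Origin under its centre. Leave alone.
Mind the look-alikes: they are no part of the job. What is shaped like the bracket but blue or red is not meant.

How it is judged (in metres and radians):
On the way:
1. the pin's shank is in the tongue's hole (z of locking_pin in the frame of bracket_seat below -0.022 m and horizontal distance between locking_pin and bracket_seat below 0.012 m).
At the end, for the whole second after the job is handed in: The locking pin stands upright (within 3 degrees) and at rest through all three holes, tip and flange within 3 mm of the lug axis, the flange's underside within 2 mm of the upper lug's top face, released, the other things where they were (z of pin_flange in the frame of bracket_seat between -0.002 and 0.002 m and horizontal distance between each of pin_flange, locking_pin and bracket_seat below 0.003 m and angle between locking_pin's own z axis and vertical below 0.05 rad and linear speed of locking_pin below 0.01 m/s); the robot touches nothing.
It fails at once if the pin is forced: it presses on the bracket or the tongue with more than 25 N (contact force between locking_pin and bracket above 25 N).
It fails at once if a bystander is moved by more than 25 mm (distance of any of punch0, punch1, pliers, file, hammer, jar, loupe from where it was at the start of the episode above 0.025 m).
It also fails if it takes over 67 s, if anything falls off the work surface, if the arm or the gripper's body presses on something with over 40 N, if the wrist force passes 120 N, or if a joint passes its speed limit or range.

## Working session

There is one attempt and no reset: what is moved stays moved. The work goes in short steps, each a Python script; the robot and the scene stay as the last script left them, time stands still between calls to the robot, and variables do not carry over. Pictures are saved under pics/ and viewed, and the job is handed in when it is done.

```bash
ls; mkdir -p pics
python3 - <<'E'
from workcell import r
import cv2
for n in ("scene","top"):
    f=r.grab_frame(n)
    cv2.imwrite(f"pics/{n}0.png",f["color"][:,:,::-1])
    print(n,f["vfov"],f["cx"],f["cy"],f["dist"],f["R"],f["t"],f["shot"])
    for th in ("locking_pin","bracket","block"):
        print(th,[(d["rect"],round(d["conf"],2)) for d in r.boxes_of(th,f)][:4])
    for th in ("pin_tab","pin_flange","bracket_seat","bracket","block","punch0"):
        print(th,[(d["xy"],round(d["conf"],2)) for d in r.mark_of(th,f)][:4])
print(r.get_t(),r.tip_reach,r.get_orientation(),r.get_ee_pos(),r.get_gripper_width())
E
```

```text
pics
scene 44.78240321882675 254.69735983814746 187.3693593872937 [-0.06536657  0.          0.          0.          0.        ] [[-0.75530651  0.65527644 -0.01117428]
 [ 0.4809864   0.54266808 -0.68859527]
 [-0.44515633 -0.52547517 -0.72505979]] [ 0.42583844 -0.15841174  1.52383276] 1
locking_pin [([320.2, 229.4, 18.8, 18.7], 0.66), ([190.3, 159.9, 64.2, 51.7], 0.38), ([216.2, 239.4, 14.9, 15.0], 0.17)]
bracket [([254.5, 111.6, 57.9, 37.2], 0.93), ([135.0, 96.9, 44.4, 47.9], 0.64), ([193.0, 161.7, 64.6, 56.3], 0.61), ([180.6, 235.1, 26.3, 31.7], 0.15)]
block [([282.8, 232.3, 66.9, 53.9], 0.56), ([336.5, 292.0, 105.1, 69.9], 0.31)]
pin_tab [([330.0, 233.5], 0.59)]
pin_flange [([330.7, 241.2], 0.6)]
bracket_seat [([273.9, 117.7], 0.82), ([217.3, 177.2], 0.66), ([149.6, 112.2], 0.65)]
bracket [([277.8, 140.2], 0.79), ([219.1, 195.4], 0.75), ([328.9, 242.3], 0.57), ([155.7, 131.4], 0.56)]
block [([313.4, 259.6], 0.91)]
punch0 []
top 47.01796912380663 254.67993655347834 191.63952223523904 [-0.17142102  0.          0.          0.          0.        ] [[ 0.00905618 -0.99995573  0.00255308]

[... 160 characters left out ...]
 0.64), ([169.8, 188.7, 13.0, 14.3], 0.44)]
bracket [([285.3, 240.7, 38.7, 60.9], 0.96), ([270.6, 153.0, 27.2, 59.8], 0.93), ([377.0, 166.2, 32.3, 54.0], 0.7)]
block [([233.4, 190.6, 6.0, 48.0], 0.64), ([165.9, 161.0, 32.3, 46.7], 0.55)]
pin_tab []
pin_flange [([170.9, 195.9], 0.58)]
bracket_seat [([398.9, 181.7], 0.81), ([304.5, 262.2], 0.73), ([184.4, 182.9], 0.65)]
bracket [([303.0, 264.6], 0.88), ([284.5, 176.3], 0.63), ([391.7, 184.0], 0.59), ([279.0, 169.9], 0.54)]
block [([183.3, 187.4], 0.77)]
punch0 [([177.5, 200.9], 0.63), ([183.8, 169.7], 0.56), ([184.9, 185.7], 0.4)]
1.0 0.022 [-1.79991192e+02 -5.03460229e-04  1.55774001e+02] [0.24617471 0.54711314 0.24460205] 0.08773233735259034
```

Run:
```python
import cv2
a=cv2.imread("pics/scene0.png");b=cv2.imread("pics/top0.png")
cv2.imwrite("pics/s_c.png",cv2.resize(a[80:310,110:370],None,fx=3,fy=2.6,interpolation=cv2.INTER_CUBIC)[:600])
cv2.imwrite("pics/t_c.png",cv2.resize(b[130:320,140:430],None,fx=2.7,fy=2.7,interpolation=cv2.INTER_CUBIC))
```

```text
(no output)
```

View pics/s_c.png

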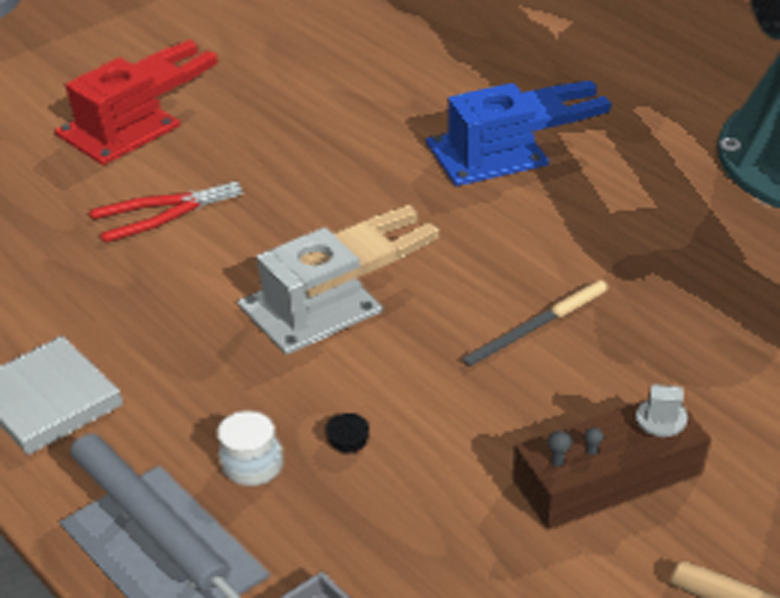

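View pics/t_c.png

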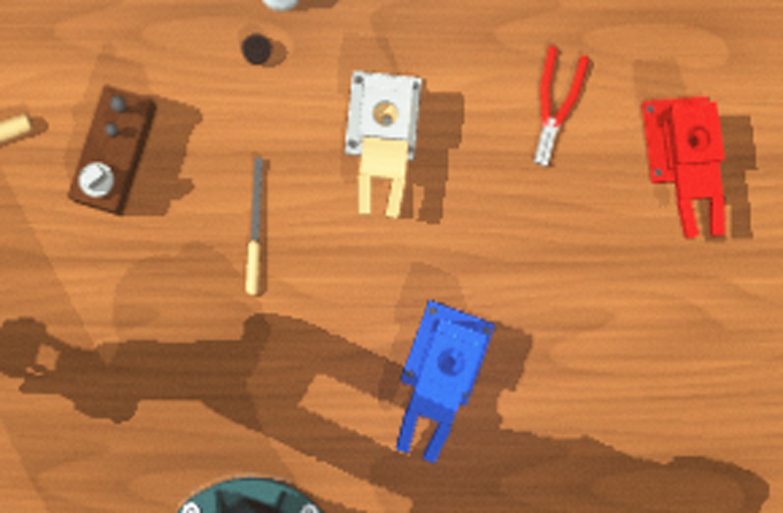

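View pics/scene0.png

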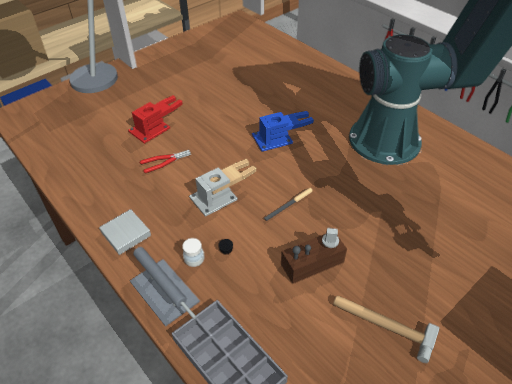

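Candidates for the bracket:
- grey with a wooden tongue: scene (216,180), top (283,172)
- blue: scene (274,118), top (304,262)
- red: scene (150,112), top (397,182)

The description (steel with a wooden tongue) picks the grey one. The pin is the tabbed, flanged part at scene (331,238), top (175,197). The punches beside it at scene (297,250) and (308,248) are not it.

Now close crops of both.

Run:
```python
import cv2,numpy as np
a=cv2.imread("pics/scene0.png");b=cv2.imread("pics/top0.png")
def crop(im,x,y,w,h,s):
    c=cv2.resize(im[y:y+h,x:x+w],None,fx=s,fy=s,interpolation=cv2.INTER_CUBIC)
    for i in range(0,w,10): cv2.putText(c,str(x+i),(i*s,10),0,.35,(255,0,255),1); cv2.line(c,(i*s,12),(i*s,18),(255,0,255),1)
    for i in range(0,h,10): cv2.putText(c,str(y+i),(0,i*s+5),0,.35,(255,0,255),1)
    return c
cv2.imwrite("pics/c1.png",np.hstack([crop(b,262,148,40,56,10),crop(b,160,156,40,56,10)]))
cv2.imwrite("pics/c2.png",np.hstack([crop(a,188,155,70,60,5.0.__int__()),crop(a,278,222,75,60,5)]))
```

```text
(no output)
```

View pics/c1.png

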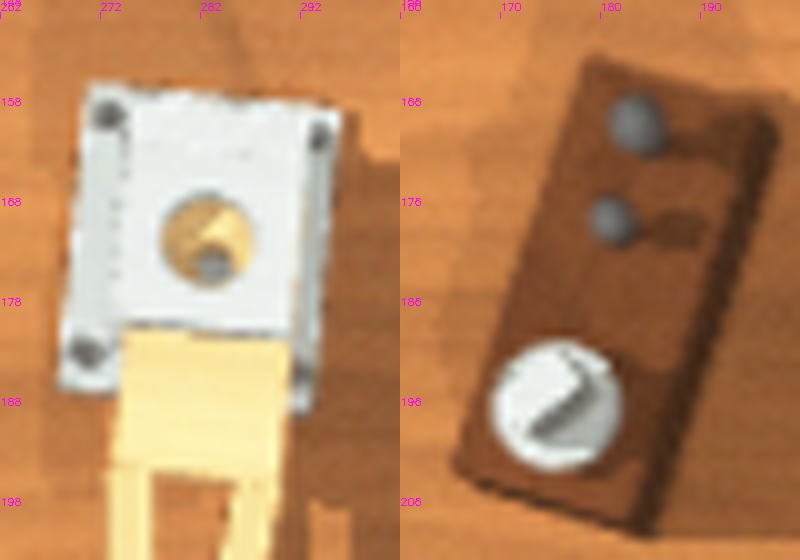

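View pics/c2.png

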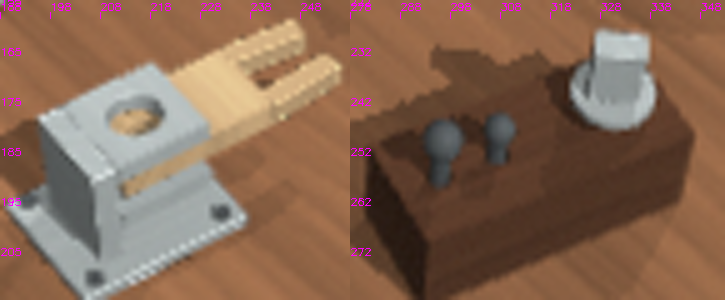

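```bash
cat > h.py <<'E'
import numpy as np,cv2
def K(f):
    F=f["color"].shape[0]/2/np.tan(np.radians(f["vfov"]/2)); return np.array([[F,0,f["cx"]],[0,F,f["cy"]],[0,0,1.]])
def proj(f,X):
    X=np.atleast_2d(np.asarray(X,float)); rv,_=cv2.Rodrigues(np.array(f["R"]))
    return cv2.projectPoints(X,rv,np.array(f["t"],float),K(f),np.array(f["dist"],float))[0].reshape(-1,2)
def back(f,uv,z):
    u=cv2.undistortPoints(np.array(uv,float).reshape(-1,1,2),K(f),np.array(f["dist"],float)).reshape(-1,2)
    R=np.array(f["R"]);t=np.array(f["t"]);C=-R.T@t
    d=np.c_[u,np.ones(len(u))]@R
    return C+d*((z-C[2])/d[:,2])[:,None]
E
python3 - <<'E'
from workcell import r
from h import *
S=r.grab_frame("scene");T=r.grab_frame("top")
def tc(x,y,ox,oy,s): return ((x+.5)/s-.5+ox,(y+.5)/s-.5+oy)
B=lambda x,y:tc(x,y,262,148,10)
P=lambda x,y:tc(x-400,y,160,156,10)
print("lughole top",back(T,[B(209,239)],.08))
print("tonguehole top",back(T,[B(214,263)],.063))
print("lug edge corners",back(T,[B(120,322),B(288,335),B(125,95),B(305,105)],.08))
print("tongue edges z63",back(T,[B(124,335),B(110,460),B(290,340),B(276,480)],.063))
SB=lambda x,y:tc(x,y,188,155,5); SP=lambda x,y:tc(x-350,y,278,222,5)
print("lughole scene",back(S,[SB(136,116)],.08))
print("lug corners scene: front-right,near-left(wall),back",back(S,[SB(211,130),SB(40,118),SB(152,64),SB(98,178)],.08))
print("pin flange top z75",back(T,[P(556,405)],.075))
print("pin flange scene z75",back(S,[SP(613,94)],.075))
print("punch heads",back(T,[P(636,125),P(613,222)],.095))
print("block corners z60",back(T,[P(590,55),P(455,465),P(648,530),P(775,125)],.06))
print("tab top corners scene z111",back(S,[SP(598,32),SP(648,34),SP(644,47),SP(594,45)],.111))
from scipy.optimize import minimize
E
```

```text
lughole top [[ 0.57036614 -0.16570618  0.08      ]]
tonguehole top [[ 0.56555987 -0.16849254  0.063     ]]
lug edge corners [[ 0.54179581 -0.13592003  0.08      ]
 [ 0.53794992 -0.19208623  0.08      ]
 [ 0.61956713 -0.13747329  0.08      ]
 [ 0.61680139 -0.19820808  0.08      ]]
tongue edges z63 [[ 0.54047928 -0.13803473  0.063     ]
 [ 0.49775826 -0.13342009  0.063     ]
 [ 0.53932667 -0.19416973  0.063     ]
 [ 0.49148222 -0.18927734  0.063     ]]
lughole scene [[ 0.57004858 -0.16091675  0.08      ]]
lug corners scene: front-right,near-left(wall),back [[ 0.54561094 -0.12466438  0.08      ]
 [ 0.611097   -0.19526641  0.08      ]
 [ 0.53779544 -0.18793572  0.08      ]
 [ 0.61445223 -0.13702529  0.08      ]]
pin flange top z75 [[0.48436483 0.19263467 0.075     ]]
pin flange scene z75 [[0.48671104 0.19727449 0.075     ]]
punch heads [[0.57596333 0.16568993 0.095     ]
 [0.54303545 0.17219186 0.095     ]]
block corners z60 [[0.60769364 0.18829929 0.06      ]
 [0.46569838 0.2291455  0.06      ]
 [0.44437899 0.16260707 0.06      ]
 [0.58363727 0.12375087 0.06      ]]
tab top corners scene z111 [[0.48738947 0.18275225 0.111     ]
 [0.47011339 0.19974346 0.111     ]
 [0.47752967 0.20386761 0.111     ]
 [0.49472689 0.18696165 0.111     ]]
```

Run:
```python
from workcell import r
from h import *
S=r.grab_frame("scene");T=r.grab_frame("top")
out=[]
def draw(f,org,z0,x,y,w,h,s,yaw,cx,cy):
    im=f["color"][:,:,::-1]
    c=cv2.resize(im[y:y+h,x:x+w],None,fx=s,fy=s,interpolation=cv2.INTER_CUBIC)
    ps=lambda X:(((proj(f,X)+.5-[x,y])*s-.5)).round().astype(int)
    a=np.radians(yaw);ex=np.array([np.cos(a),np.sin(a),0]);ey=np.array([-np.sin(a),np.cos(a),0]);o=np.array([cx,cy,0])
    t=[o+sx*.013*ex+sy*.008*ey for sx,sy in((1,1),(-1,1),(-1,-1),(1,-1))]
    for z in(.075,.111): cv2.polylines(c,[ps([p+[0,0,z] for p in t])],True,(0,0,255),1)
    for p in t: cv2.polylines(c,[ps([p+[0,0,.075],p+[0,0,.111]])],False,(0,0,255),1)
    cv2.polylines(c,[ps([o+[.021*np.cos(q),.021*np.sin(q),.075] for q in np.linspace(0,6.28,40)])],True,(0,255,0),1)
    return c
rows=[]
for yaw in(120,135):
    rows.append(np.hstack([draw(S,0,0,310,222,36,30,11,yaw,.4867,.1973),draw(T,0,0,158,182,33,30,11,yaw,.4844,.1926)]))
cv2.imwrite("pics/tab.png",np.vstack(rows)[:600])
Tt=np.array
for ps,po in(((.4855,.195),"pin"),((.570,-.1635),"br")):
  for yaw in(130,-50,84,-96,174,-6):
    q=r.inverse_kinematics([*ps,.11],[180,0,yaw]); print(po,yaw,None if q is None else np.round(q))
```

```text
pin 130 [ 14.  24. 104.   0.  52. -26.]
pin -50 [ 14.  24. 104.  -0.  52. 154.]
pin 84 [ 14.  24. 104.  -0.  52.  20.]
pin -96 [  14.   24.  104.   -0.   52. -160.]
pin 174 [ 14.  24. 104.   0.  52. -70.]
pin -6 [ 14.  24. 104.  -0.  52. 110.]
br 130 [-23.  28.  95.   0.  56. -63.]
br -50 [-23.  28.  95.  -0.  56. 117.]
br 84 [-23.  28.  95.  -0.  56. -17.]
br -96 [-23.  28.  95.  -0.  56. 163.]
br 174 [ -23.   28.   95.    0.   56. -107.]
br -6 [-23.  28.  95.  -0.  56.  73.]
```

View pics/tab.png

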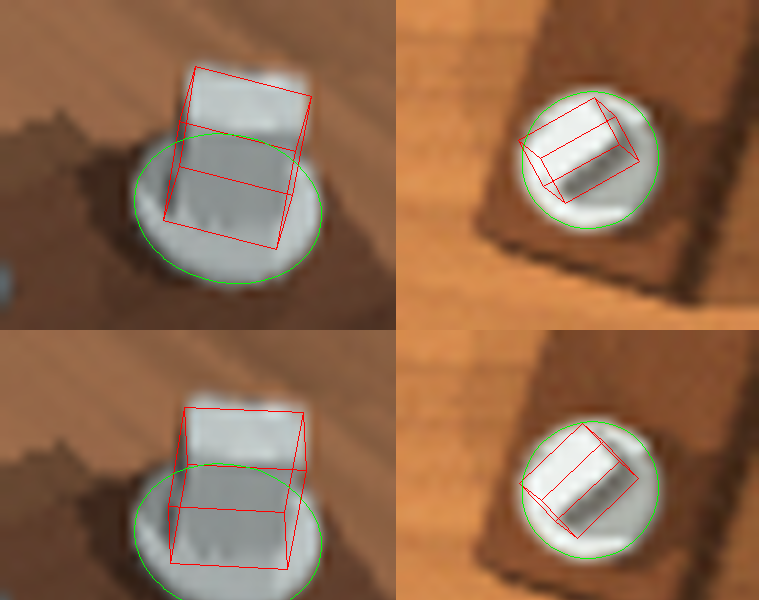

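The pin and its tab match the model at a yaw of about 131°, with the two views differing by roughly 4 mm. I'll use their mean and grasp.

Run:
```python
from workcell import r
from h import *
p=[.4855,.195]
o=[180,0,131]
r.command_gripper(.06)
r.move_pose([*p,.19],o); print(r.get_t(),r.get_ft_force())
r.line_to([*p,.103],velocity=.06); print(r.get_t(),r.get_ft_force())
for n in("scene","top"):
    f=r.grab_frame(n); cv2.imwrite(f"pics/g_{n}.png",f["color"][:,:,::-1])
    c=proj(f,[[*p,.1]])[0].astype(int); 
    cv2.imwrite(f"pics/g_{n}c.png",cv2.resize(f["color"][c[1]-35:c[1]+35,c[0]-35:c[0]+35,::-1],None,fx=6,fy=6,interpolation=cv2.INTER_CUBIC))
a=cv2.imread("pics/g_scenec.png");b=cv2.imread("pics/g_topc.png");cv2.imwrite("pics/g.png",cv2.resize(np.hstack([a,b]),(800,400)))
```

```text
3.4083 [-0.36060404 -0.15301623  0.23164922]
5.0083 [0.08791902 0.80805911 0.31827004]
```

View pics/g.png

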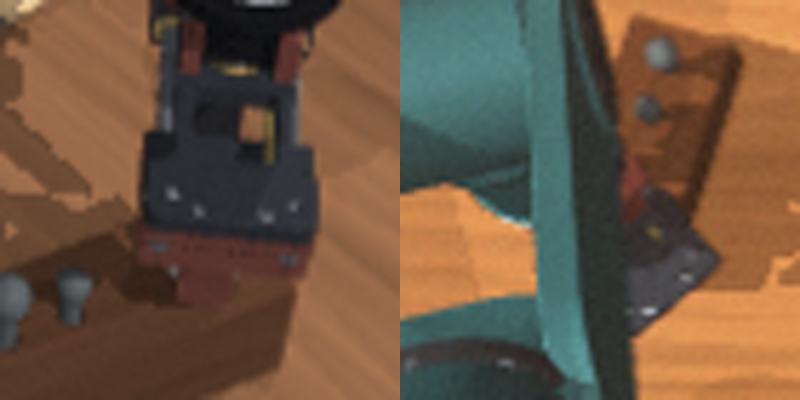

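The fingers straddle the tab, block below it and punches clear at scene crop (75,300). I'll close gently first, then firmly, then lift.

Run:
```python
from workcell import r
from h import *
r.command_gripper(.0,8); print(r.get_t(),r.get_gripper_width(),r.get_ft_force())
r.command_gripper(.0,60); print(r.get_t(),r.get_gripper_width(),r.get_ft_force(),r.get_torque())
p=r.get_ee_pos()
r.line_to([p[0],p[1],.125],velocity=.08); print(r.get_t(),r.get_gripper_width(),r.get_ft_force(),r.get_torque())
r.line_to([p[0],p[1],.20],velocity=.15); print(r.get_t(),r.get_gripper_width(),r.get_ft_force(),r.get_torque())
for n in("scene","top"):
    f=r.grab_frame(n)
    c=proj(f,[[*p[:2],.16]])[0].astype(int)
    cv2.imwrite(f"pics/l_{n}c.png",cv2.resize(f["color"][c[1]-35:c[1]+35,c[0]-35:c[0]+35,::-1],None,fx=6,fy=6,interpolation=cv2.INTER_CUBIC))
a=cv2.imread("pics/l_scenec.png");b=cv2.imread("pics/l_topc.png");cv2.imwrite("pics/l.png",cv2.resize(np.hstack([a,b]),(800,400)))
```

```text
5.8583 0.016137921075846037 [-0.6906128  -2.03329588  1.662059  ]
6.075 0.015827814316049755 [-2.81234407 -1.4880072   2.57158322] [-0.37525781  0.31642975 -0.02179812]
6.5 0.015795728295587674 [-0.16187509  0.69136618 -2.47486946] [-0.0461679   0.01494802 -0.0378769 ]
7.15 0.015794448539846254 [-0.55200009 -0.58654005 -2.38197396] [-0.01430992  0.05313821  0.00143402]
```

View pics/l.png

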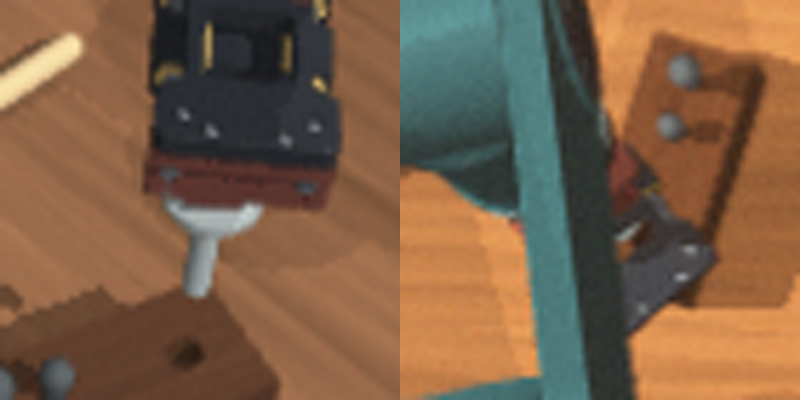

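The pin is held, about 0.25 kg, and the block's hole is empty. Next I hover above the bracket and compare tip with hole in the same scene view, so the camera bias cancels.

Run:
```python
from workcell import r
from h import *
r.move_pose([.568,-.1635,.20],[180,0,131]); print(r.get_t(),r.get_ee_pos(),r.get_ft_force(),r.get_torque(),r.get_gripper_width())
p=r.get_ee_pos()
for n in("scene","top"):
    f=r.grab_frame(n)
    X=np.array([p[0],p[1],.107]); c=proj(f,[X])[0]
    x,y=(c-[35,30]).astype(int)
    im=cv2.resize(f["color"][y:y+70,x:x+70,::-1],None,fx=8,fy=8,interpolation=cv2.INTER_CUBIC)
    q=((proj(f,[X,X+[0,0,.05],X+[.006,0,0],X+[0,.006,0]])+.5-[x,y])*8-.5).astype(int)
    for k,u in enumerate(q): cv2.circle(im,tuple(int(v) for v in u),2,(0,0,255) if k<2 else (255,0,255),-1)
    cv2.imwrite(f"pics/h_{n}c.png",im); print(n,x,y)
```

```text
8.625 [ 0.56781753 -0.16221268  0.19978508] [-0.53796882 -0.33016992 -4.00127693] [-0.06418468  0.02806853  0.01696757] 0.01547486585649892
scene 179 140
top 246 140
```

View pics/h_scenec.png

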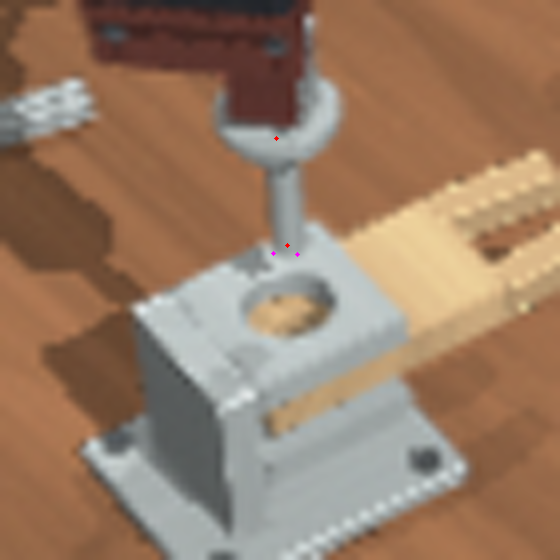

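View pics/h_topc.png

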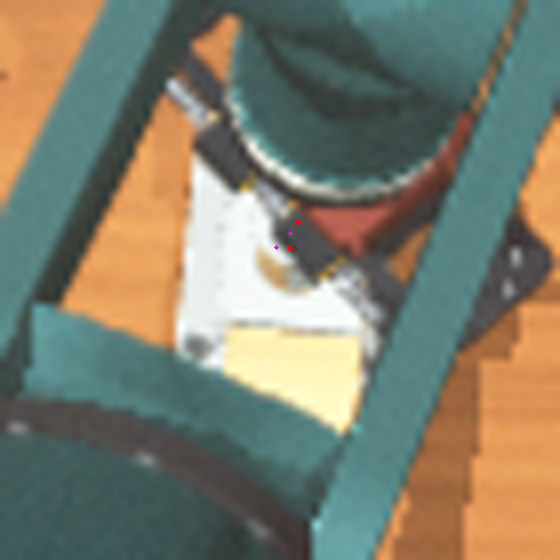

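```bash
cat >> h.py <<'E'
def force(r,n=4,dt=.02):
    F=[]
    for _ in range(n):
        r.sleep(dt);F.append(r.get_ft_force())
    return np.mean(F,0)
YAW=np.radians(-6)
EX=np.array([np.cos(YAW),np.sin(YAW),0]);EY=np.array([-np.sin(YAW),np.cos(YAW),0]);EZ=np.array([0,0,1.])
def probe(r,d,maxd,thr,step=.001,v=.02,F0=None,cmd=None,verbose=False):
    """cmd = commanded pos; returns (hit, cmd, F)"""
    d=np.array(d,float); cmd=np.array(r.get_ee_pos() if cmd is None else cmd,float)
    if F0 is None: F0=force(r)
    s=0;F=np.zeros(3)
    while s<maxd-1e-9:
        cmd=cmd+step*d; s+=step
        r.line_to(list(cmd),velocity=v)
        F=force(r,2,.02)-F0
        if verbose: print(round(s*1e3,1),F.round(1))
        if np.linalg.norm(F)>thr: return True,cmd,F
    return False,cmd,F
E
python3 - <<'E'
from workcell import r
from h import *
f=r.grab_frame("scene")
uv=[((x+.5)/8-.5+179,(y+.5)/8-.5+140) for x,y in((289,304),(242,306),(337,302))]
b=back(f,uv,.08); print(b)
c=b[0]; 
r.line_to([.5695,-.162,.185],velocity=.05); r.sleep(.3)
print(r.get_t(),r.get_ee_pos(),force(r))
t=r.get_t(); r.line_to([.5695,-.162,.184],velocity=.02); print(r.get_t()-t, r.get_ee_pos(),force(r))
f=r.grab_frame("scene");p=r.get_ee_pos()
cv2.imwrite("pics/h2.png",cv2.resize(f["color"][140:210,179:249,::-1],None,fx=8,fy=8,interpolation=cv2.INTER_CUBIC))
print((proj(f,[p-[0,0,.093]])+.5-[179,140])*8-.5)
E
```

```text
[[ 0.56971498 -0.16186465  0.08      ]
 [ 0.58257858 -0.17197483  0.08      ]
 [ 0.55658711 -0.15152142  0.08      ]]
9.525 [ 0.56964239 -0.16215778  0.18522627] [ 0.24350693 -0.15954563 -3.14403641]
0.25 [ 0.56945578 -0.16198998  0.18393954] [ 0.12194535 -0.40533923 -3.25471976]
[[286.97454458 281.07579495]]
```

View pics/h2.png

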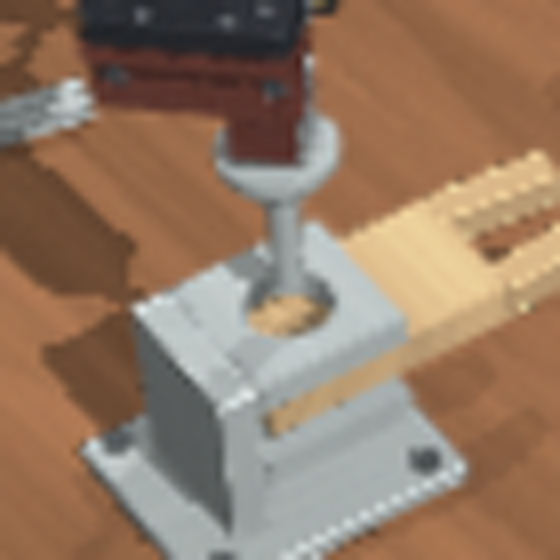

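Run:
```python
from workcell import r
from h import *
A=np.array([.5695,-.162,.184])
F0=force(r)
h,c,F=probe(r,-EZ,.020,4,step=.005,v=.04,F0=F0,cmd=A); print("down",h,c,F,r.get_t())
if not h:
    A=c.copy(); F0=force(r)
    for n,d in(("+x",EX),("-x",-EX),("+y",EY),("-y",-EY)):
        r.line_to(list(A+.005*d),velocity=.05); G=force(r)-F0
        if np.linalg.norm(G)>3: print("early",n,G); r.line_to(list(A));continue
        h,c,F=probe(r,d,.009,3,F0=F0,cmd=A+.005*d); print(n,h,((c-A)@d)*1e3,F.round(1),((r.get_ee_pos()-A)@d)*1e3,r.get_t())
        r.line_to(list(A),velocity=.05)
print(r.get_ee_pos(),force(r),r.get_t())
```

```text
down False [ 0.5695 -0.162   0.164 ] [ 1.23837634  0.55542123 -0.13853798] 11.2583
+x True 12.000000000000282 [-4.9 -0.2  3.2] 10.956724973506274 13.625
-x True 11.00000000000025 [ 4.   0.7 -1.5] 10.11898113049354 16.0333
+y True 9.000000000000027 [-1.7 -4.2 -0.4] 8.043491021016068 17.85
-y True 14.00000000000007 [0.8 6.  1. ] 13.206093544385467 21.05
[ 0.56950859 -0.16198108  0.1640165 ] [-0.42897454 -0.04756558 -3.26016879] 21.55
```

The lug hole is centred by feel: the two spans are 21.1 and 21.2 mm, against 20 mm nominal plus compliance. Next I try the tongue hole where the top view showed it.

Run:
```python
from workcell import r
from h import *
A=np.array([.5695,-.162,.164])+.0004*EX-.0026*EY
np.save("axis.npy",A)
H=A-.0045*EX-.0033*EY
r.line_to(list(H),velocity=.05);F0=force(r)
h,c,F=probe(r,-EZ,.005,4,step=.0025,v=.03,F0=F0,cmd=H)
if not h: h,c,F=probe(r,-EZ,.008,3,step=.001,F0=F0,cmd=c,verbose=True)
print(h,c,F,r.get_ee_pos(),r.get_t())
np.save("cmd.npy",c);np.save("F0.npy",F0)
```

```text
1.0 [ 0.6 -0.2 -0.1]
2.0 [ 0.5 -0.1  0. ]
3.0 [ 0.3 -0.   0.1]
4.0 [ 1.   0.6 -0. ]
5.0 [0.9 0.2 0.6]
6.0 [0.1 0.6 0.4]
7.0 [ 0.3 -0.4  0.5]
8.0 [ 0.4  0.1 -0.1]
False [ 0.56480574 -0.16743911  0.151     ] [ 0.42771888  0.11411287 -0.07988035] [ 0.56473053 -0.16740494  0.15094343] 24.7417
```

No contact down to 5 mm below the tongue's top, so the shank is in the tongue's hole. I'll go a little deeper and carry the tongue to the axis.

Run:
```python
from workcell import r
from h import *
A=np.load("axis.npy");c=np.load("cmd.npy");F0=np.load("F0.npy")
h,c,F=probe(r,-EZ,.005,3,step=.0025,v=.02,F0=F0,cmd=c); print("deep",h,F,c[2])
D=A-c; D[2]=0; L=np.linalg.norm(D); d=D/L
h,c,F=probe(r,d,L+.0015,13,step=(L+.0015)/7,v=.02,F0=F0,cmd=c,verbose=True)
e=r.get_ee_pos(); print(h,(e-A)@EX*1e3,(e-A)@EY*1e3,r.get_t())
if not h:
    c=np.array([A[0],A[1],c[2]]); r.line_to(list(c),velocity=.02)
F=force(r)-F0;e=r.get_ee_pos(); print(F,(e-A)@EX*1e3,(e-A)@EY*1e3,c,r.get_t())
np.save("cmd.npy",c)
```

```text
deep False [0.40063546 0.47549417 0.74694976] 0.146
1.0 [-0.1 -1.3 -1.1]
2.0 [-3.  -2.3  0.6]
3.0 [-2.6 -2.6  0.7]
4.0 [-2.6 -2.1  0.2]
5.1 [-2.6 -2.4 -0.7]
6.1 [-2.2 -2.7 -0.7]
7.1 [-2.8 -2.4 -0.4]
False 1.2343753617927398 0.9522428020809245 27.3417
[0.56517822 0.37033371 0.27700807] 0.8991429700270879 0.2823812090326517 [ 0.56962603 -0.16462757  0.146     ] 27.6583
```

The tongue was carried with about 3.6 N. Now descending through the lower lug with a force guard.

Run:
```python
from workcell import r
from h import *
A=np.load("axis.npy");c=np.load("cmd.npy");F0=np.load("F0.npy")
e=r.get_ee_pos();print((e-A)@EX*1e3,(e-A)@EY*1e3,e[2]-.093,force(r)-F0)
for k in range(10):
    h,c,F=probe(r,-EZ,.0015,3.5,step=.0015,v=.015,F0=F0,cmd=c)
    e=r.get_ee_pos();print(round((e[2]-.093)*1e3,1),round((e-A)@EX*1e3,2),round((e-A)@EY*1e3,2),F.round(1),round((F@EX),1),r.get_t())
    np.save("cmd.npy",c)
    if h: break
```

```text
0.8991429700270879 0.2823812090326517 0.053398066595480576 [ 0.56784992 -0.34272958 -0.2456622 ]
51.4 0.03 0.08 [ 0.6 -0.4 -0.3] 0.6 28.0083
49.9 -0.05 0.04 [ 0.6 -0.  -0.3] 0.6 28.2917
48.4 -0.05 0.01 [1.  0.2 0.7] 1.0 28.575
46.9 -0.03 0.0 [0.5 0.2 0. ] 0.5 28.8583
45.4 -0.08 0.02 [ 0.8 -0.7  0.2] 0.9 29.1417
43.9 -0.06 0.03 [0.8 0.4 0.8] 0.7 29.425
42.4 -0.06 0.03 [0.7 0.1 0.2] 0.7 29.7083
40.9 -0.08 0.01 [ 0.9 -0.  -0.5] 0.9 29.9917
39.4 -0.05 0.01 [0.6 0.3 0.6] 0.6 30.275
37.9 -0.04 0.03 [ 0.3  0.2 -0.6] 0.3 30.5583
```

The tip is in the lower lug with no contact. Continuing, with the shoulder due to enter at tip 30 mm.

Run:
```python
from workcell import r
from h import *
A=np.load("axis.npy");c=np.load("cmd.npy");F0=np.load("F0.npy")
for k in range(18):
    h,c,F=probe(r,-EZ,.001,4,step=.001,v=.015,F0=F0,cmd=c)
    e=r.get_ee_pos();print(round((e[2]-.093)*1e3,1),round((e-A)@EX*1e3,2),round((e-A)@EY*1e3,2),F.round(1),round(r.get_t(),1))
    np.save("cmd.npy",c)
    if h: break
```

```text
37.0 -0.02 0.01 [ 0.1  0.6 -0.1] 30.8
35.9 -0.08 0.03 [0.9 1.1 0.5] 31.1
35.0 0.0 -0.01 [1.1 0.5 0.2] 31.4
33.9 -0.09 -0.01 [ 0.5 -0.2 -0.1] 31.7
32.9 -0.05 0.03 [ 1.   0.2 -0.1] 32.0
31.9 -0.06 -0.0 [-0.1  0.6  0.2] 32.3
30.9 -0.03 0.05 [0.6 0.2 0.8] 32.5
30.0 -0.05 0.02 [ 0.4 -0.6  0.9] 32.8
29.0 -0.02 0.02 [ 0.3  1.  -0.4] 33.1
28.0 -0.04 0.01 [0.8 0.4 0.8] 33.4
26.9 -0.05 0.02 [ 0.1  0.2 -0.5] 33.7
26.0 -0.03 0.01 [ 0.7 -0.6 -0. ] 34.0
24.9 -0.05 0.01 [0.8 0.2 0.2] 34.2
23.9 -0.03 0.01 [0.6 0.5 0.3] 34.5
23.0 -0.03 0.02 [ 1.  -0.3  0.9] 34.8
21.9 -0.03 0.01 [-0.2  0.8  0.1] 35.1
20.9 -0.03 -0.0 [ 0.9 -0.3  0.1] 35.4
20.0 -0.02 -0.01 [0.4 0.4 0.3] 35.7
```

Run:
```python
from workcell import r
from h import *
A=np.load("axis.npy");c=np.load("cmd.npy");F0=np.load("F0.npy")
h,c,F=probe(r,-EZ,.003,2.5,step=.0004,v=.01,F0=F0,cmd=c,verbose=True)
np.save("cmd.npy",c);print(h,c,r.get_ee_pos()[2]-.093,r.get_t())
f=r.grab_frame("scene");cv2.imwrite("pics/seat.png",cv2.resize(f["color"][140:210,179:249,::-1],None,fx=8,fy=8,interpolation=cv2.INTER_CUBIC))
```

```text
0.4 [-1.2  0.8  5.4]
True [ 0.56962603 -0.16462757  0.1126    ] 0.019930747875475607 35.9417
```

View pics/seat.png

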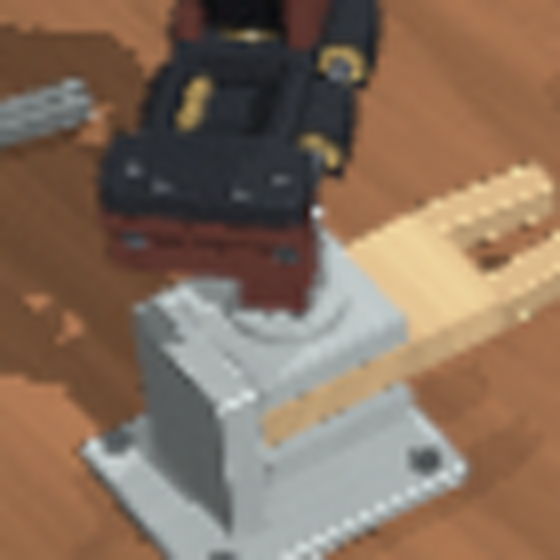

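The flange is seated: 5.4 N at the expected height, tip 19.9 mm, and it shows as a disc at crop (290,330). I'll relax, release and withdraw.

Run:
```python
from workcell import r
from h import *
c=np.load("cmd.npy");F0=np.load("F0.npy")
c[2]+=.0004; r.line_to(list(c),velocity=.01); print((force(r)-F0).round(1))
r.command_gripper(.020,10); print(force(r).round(1))
r.command_gripper(.05); print(force(r).round(1),r.get_gripper_width())
r.line_to([c[0],c[1],.20],velocity=.06); print(force(r).round(1))
r.move_pose([.45,.02,.30],[180,0,131]); r.sleep(.3)
print(r.get_t())
for n in("scene","top"):
    f=r.grab_frame(n)
    cv2.imwrite(f"pics/end_{n}.png",f["color"][:,:,::-1])
    print(n,[(d["xy"],round(d["conf"],2)) for d in r.mark_of("pin_flange",f)][:3],proj(f,[[.5697,-.1646,.08]]))
a=cv2.imread("pics/end_scene.png")[140:210,179:249];b=cv2.imread("pics/end_top.png")[140:210,250:320]
cv2.imwrite("pics/end.png",cv2.resize(np.hstack([a,b]),(800,400),interpolation=cv2.INTER_CUBIC))
```

```text
[0.2 0.4 2.8]
[-0.2  0.2 -0.4]
[-0.  -0.   0.3] 0.050024162000819515
[-0.2 -0.1  0. ]
40.3417
scene [([213.0, 177.7], 0.48)] [[214.09390115 177.03861727]]
top [([283.1, 169.2], 0.46)] [[282.12057855 171.64150832]]
```

View pics/end.png

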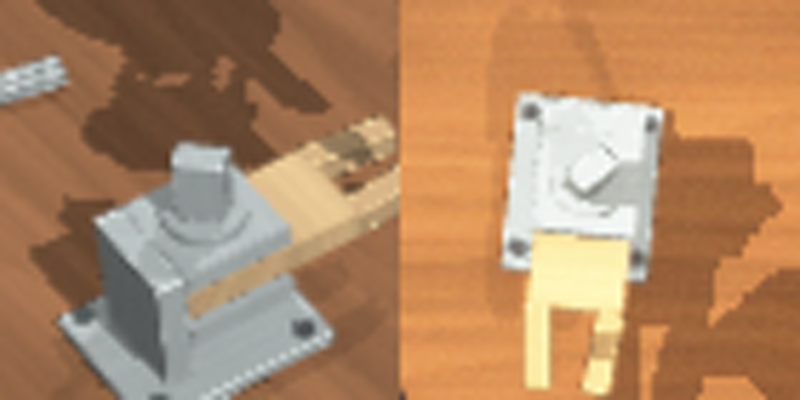

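View pics/end_scene.png

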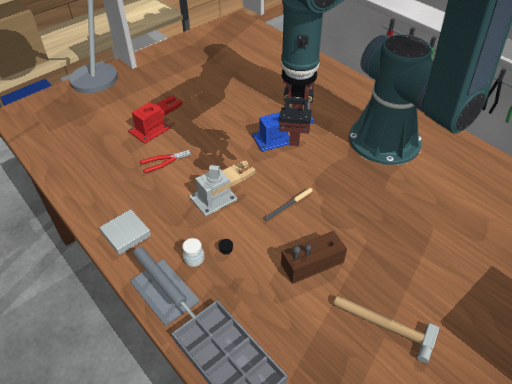

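The pin stands upright with its flange flat on the lug, scene (214,177), top (283,171). Everything else is where it was and the gripper is clear, so I'm handing in.

Run:
```python
from workcell import r
print(force:=r.get_ft_force()); print(r.finish_job())
```

```text
[-0.29218    -0.27935963 -0.57473966]
the job is handed in; nothing more can be done
None
```

The locking pin is in the grey bracket with the wooden tongue, through all three holes, and released. I handed the job in at about 40 s of the 67 s allowed; no verdict is reported.

**How it went:**
- I lifted the pin out of the tool block and found the upper lug's axis by touching its four sides with the shank, at 4 to 6 N.
- The shank entered the tongue's hole on the first try. The top picture had shown the hole at about 4.5 mm towards -x and 3.3 mm towards -y of the axis.
- I carried the tongue into line with about 3.6 N. The pin then went down through the lower lug and the shoulder into the upper lug with no contact above the force noise of about 1 N.
- The flange seated at 5.4 N, the highest force read after the side touches. Largest reading in all was about 6 N, against the 25 N limit.

**Last checks:**
- **Height:** the tip stood about 19.9 mm above the bench by arm position, against 20 mm nominal.
- **Position:** the pin was within 0.1 mm of the axis I had felt just before seating. In the final pictures it stands upright with the flange flat on the lug.
- **Surroundings:** the wrist force was near zero with the gripper clear, and by eye in the final scene picture the other things have not moved.

**Disagreements:** the two cameras differed by about 4 mm sideways on where the bracket is, so I relied on the axis found by touch. The network's final mark for the flange was 1 to 2.5 pixels from where I expected it, at low confidence (under 0.5).

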